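# Put the sugar bowl away in the ant-proof box and lock its push-push lid

### The arm

A 6-joint arm with a two-finger parallel gripper is mounted at the origin on the work surface. World frame = base frame: x ahead of the robot, y to its left, z up, the work surface at z = 0. Lengths are in m, angles in rad, forces in N, time in s.
With the tool pointing down it reaches from about 0.375 to 0.9 m from the base axis. Payload 3.1 kg.
Tool frame: the origin (TCP) lies on the front face of the gripper's body, between the roots of the fingers; the fingertips stand 73 mm ahead of it and the grasp point (between the pads) lies 54 mm ahead of it (manip.tips_ahead is the distance from the TCP to the fingertips, in m); z points along the fingers, y is the line along which they close (so a half turn about z gives the same grasp; the last joint's range is limited). The gripper opens to 85 mm and grips with 20 to 120 N. Pads are 22 mm wide; open, the fingers measure 114 mm over their backs; the gripper's body (76 mm by 85 mm) begins 54 mm behind the grasp point. The pads swing forward as they close: fully open they stand 13 mm farther back than shut.
Start: joints at [-1.405, 0.527, 1.433, -0, 1.181, -0.178], TCP at [0.211, -0.588, 0.304] pointing down, gripper open.
Joint ranges: [-3.08, 3.08], [-0.75, 2.2], [0.22, 2.44], [-1.43, 4.57], [0, 2.65], [-2.85, 2.85]. Speed limits (rad/s): [2.79, 2.79, 3.14, 3.14, 3.14, 3.14].

### API

Orientations are given as a unit quaternion [x, y, z, w].
In Python, from station import sense, eyes, workorder, manip gives the robot as it stands.
- The arm moves only by the shell command python3 -m inch 'ROWS' [OPENING] [FORCE]. ROWS is JSON, a list of rows, each an object of numbers: "dx", "dy", "dz": the shift along the tool's x, y, z in cm; "wx", "wy", "wz": the turn, a rotation vector about the tool's x, y, z in degrees. In form: [{"dx": .., "dy": .., "dz": .., "wx": .., "wy": .., "wz": ..}, ...]. A call has 1 to 10 rows; each row shifts and turns the commanded pose from where the row before left it, along the tool's axes as they then stand; what a row does not reach is not made up. A row lasts 1/8 s, in which the tool goes at most 62.5 mm and 10.7 degrees, less where a joint would pass 70% of its speed; a pose out of reach is approached as far as the arm can. A call with a gripper value outside its range is refused whole. OPENING is the opening, from 0 (shut) to 1 (fully open), set as the call begins (- or left out, the last holds). The fingers move at their own pace and stop on an object; FORCE is the grip in N (left out, the last holds). Time passes only in rows, so rows that do not move let the fingers close. It gives the time, the measured TCP pose, the force, the opening and the grip force at its end, in the units of the state.
- sense(): the state, without advancing time (a new reading comes with each control period).
- eyes.snapshot(name): name is "scene" or "top"; returns the picture (400x640x3 uint8, red, green, blue); there is no depth.
- eyes.camera_params(name): a dict with "fx", "fy", "cx", "cy" (pixels), "rvec" (rotation vector, rad) and "tvec" (3), from world to camera coordinates, as OpenCV has them. Camera axes: x right, y down, z forward; pixel columns grow to the right and rows downward; lengths in m; the calibration is good to about 2 mm. A picture is of the moment at which its call begins. camera_params takes no time and is no camera call.
- workorder.sign_off(): hands the job in; it is judged then, once.
The state is a dict: "t": time; "q": joint angles; "qd": joint speeds; "tau": joint torques, N m; "tcp_pos": TCP position; "tool_rot": TCP orientation; "force": force on the tool from outside, world axes, zero at the start; "ft_torque": the same for the moment, N m; "finger_gap": opening from 0.0 (shut) to 1.0 (fully open); "gripper_force": force on a finger pad.
Only numpy, scipy, OpenCV 4.12 (cv2) and the standard library are available. Lean on these libraries where they do the work, as an engineer would, in place of code of your own. Each camera call takes 0.05 s, during which the arm holds its last target. There are 200 camera calls.

### The job

Put the sugar bowl away in the green ant-proof box: open the lid and let it stand by itself at about 105 degrees on its stiff hinge, set the bowl upright in the rear compartment, shut the lid, click it locked, and give the handle a good tug to prove that the catch holds. The lid has a push-push catch (a full press down on the handle locks it, the next press frees it) and nothing shows whether it is locked now, so feel for it first and do not wrench a locked lid. Keep the bowl upright throughout and leave everything else on the counter where it is.

Things in the scene. Friction and masses are not known exactly. Their poses are not given: they have to be found in the camera images.
- box: Green metal storage box fixed to the counter, 160 deep (x) x 200 wide (y) x 98 mm high to the rim; walls 5 mm. Origin: centre of its underside; x points from the front (handle side) to the hinge side, y along the hinge, z up. A white cross wall, 90 mm high, at x = -51 mm parts off a narrow front pocket that holds the catch.
- bay (a point): Centre of the rear compartment's floor, where the bowl goes, 6 mm above the counter: x = +13 mm, y = 0 in the box's frame, same axes. The compartment is 124 mm (x) by 190 mm (y).
- catch: Push-push catch hidden in the front pocket (origin and axes as the box). A full press of the shut lid's handle, down against the springy seal to a hard stop (14 to 20 mm, 5 to 10 N, then rigid: 13 to 16 N there is ample), then letting it rise, clicks it once: locks a free lid, frees a locked one. A half press does nothing. A freed lid must rise 60 mm at the handle before it can be locked again.
- lid (a joint): Lid angle in rad: 0 shut, whether locked or free (within 0.02); -0.065 to -0.09 pressed right down; 1.83 is 105 degrees; limit 2.2. The stiff hinge's friction holds the 0.3 kg lid wherever it is left; the seal holds a shut lid at 0. Pulled up at the handle, a free lid lifts with under 6 N; a locked one gives about 2 mm and holds firm: an 8 N tug is a good proof, 25 N wrenches it.
- hinge (a point): Point on the lid's hinge axis, mid-width: x = +80 mm, z = 112 mm in the box's frame. The axis runs along the box's y.
- bar (a point): Centre of the lid's steel handle: a round bar 12 mm thick, 100 mm long along the box's y, 40 mm in front of the lid's edge (34 mm clear), joined to it by a 12 mm rod at each end. 208 mm from the hinge axis and 3 mm below it when shut: at lid angle q it lies at angle q - 0.015 above the level line from the hinge to the front.
- sugar_c (a point): Ceramic sugar bowl, white with a blue lid fixed on (one rigid piece, 0.2 to 0.35 kg): round, 60 mm in diameter at its belly (20 to 45 mm above its foot), 62 mm at the lid rim (50 to 54 mm up), foot 40 mm, 81 mm high overall. This point is on its axis 35 mm above its foot; z is its upright axis.
- spice_c (a point): Bystander: spice jar with red cap, 48 mm diameter, 100 mm high; point at its centre.
- cruet_c (a point): Bystander: amber glass cruet, 60 mm diameter (its small loop handle stands out to 44 mm from the axis), 112 mm high; point at its centre.
- stopper_c (a point): Bystander: glass cruet stopper standing on its head, 38 mm diameter, 46 mm high; point at its centre.
- mug_c (a point): Bystander: white mug, 76 mm diameter plus a handle, 92 mm high; point at its centre.
- ladle_c (a point): Bystander: black nylon ladle lying on the counter, 335 mm long; point on its handle, 150 mm along its x axis from the middle of its cup (86 mm diameter, 32 mm high); its handle runs to 290 mm along x.
Mind the look-alikes: they are no part of the job. Leave any turquoise or yellow look-alike of the part that bears sugar_c alone.

How it is judged:
By the outcome, as a careful person would: the job done as asked, in the order asked, and still so for the second after the job is handed in, with the robot touching nothing.
It also fails if it takes over 72 s, if anything falls off the work surface, if the arm or the gripper's body presses on something with over 40 N, if the wrist force passes 120 N, or if a joint passes its speed limit or range.

## Working session

There is one attempt and no reset: what is moved stays moved. The work goes in short steps, Python scripts to look and compute and a shell command to move; the robot and the scene stay as the last step left them, time stands still between calls to the robot, and variables do not carry over. Pictures are saved under pics/ and viewed, at most 10 in all, crops included, and the job is handed in when it is done.

```bash
ls; mkdir -p pics
python3 - <<'E'
from station import sense,eyes,manip
import cv2
for n in("scene","top"):
    im=eyes.snapshot(n); cv2.imwrite(f"pics/{n}0.png",im[:,:,::-1]); print(eyes.camera_params(n))
print(sense(),manip.tips_ahead)
E
```

```text
pics
{'fx': 368.916223652097, 'fy': 368.916223652097, 'cx': 320.1142578610432, 'cy': 189.02467726700672, 'rvec': array([ 2.42381497,  1.03006032, -0.29190353]), 'tvec': array([-0.42899243, -0.23717914,  1.21456639])}
{'fx': 364.9013966521471, 'fy': 364.9013966521471, 'cx': 324.4010576493196, 'cy': 202.79765732049648, 'rvec': array([ 2.15425002, -2.13277351,  0.10847591]), 'tvec': array([0.08742658, 0.55065269, 1.04897794])}
{'t': 0.1, 'q': array([-1.40448963e+00,  5.28385295e-01,  1.43378964e+00, -3.85567707e-06,
        1.18140582e+00, -1.78498408e-01]), 'qd': array([-0.00015654, -0.00123865, -0.00164706, -0.00093449, -0.00019208,
       -0.00121992]), 'tau': array([-4.05238088e-04, -4.43304849e+01, -1.78586125e+01, -2.10844032e-04,
        3.90495930e-03,  4.39914260e-06]), 'tcp_pos': array([ 0.21120018, -0.5876909 ,  0.30301898]), 'tool_rot': array([ 9.85174841e-01,  1.71550415e-01,  4.27679223e-06, -9.94043213e-04]), 'force': array([ 0.46856536, -0.31203455,  0.73131093]), 'ft_torque': array([-0.02872837, -0.00689834, -0.02792717]), 'gripper_force': 0.0, 'finger_gap': 0.9998666504299003} 0.0726
```

View pics/scene0.png

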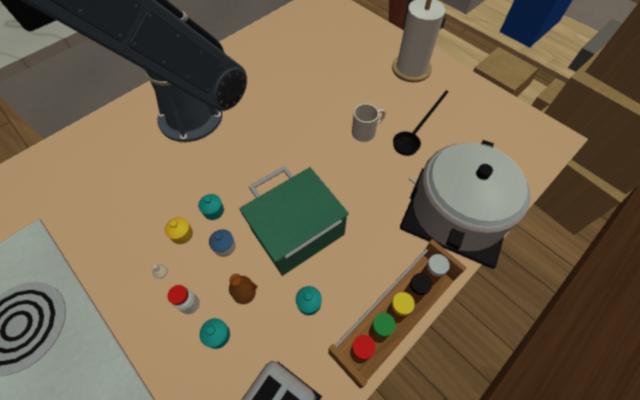

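View pics/top0.png

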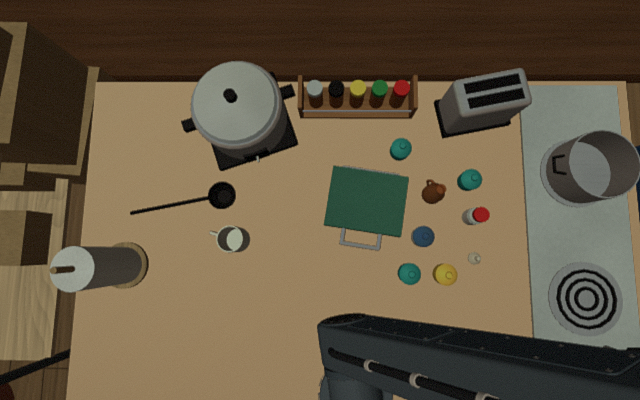

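The only blue-lidded bowl is at scene (221,242) / top (423,237). Look-alikes:
- Turquoise: top (409,273), (470,180), (401,149).
- Yellow: top (445,275).

The box is at top (367,200) with its handle bar at (360,246). The cruet is at (433,191), spice jar at (478,215), stopper at (474,258), mug at (233,239) and ladle at (221,195).

```bash
cat > h.py <<'E'
import numpy as np,cv2
from station import sense,eyes
def cam(n):
    p=eyes.camera_params(n);K=np.array([[p['fx'],0,p['cx']],[0,p['fy'],p['cy']],[0,0,1]])
    return K,cv2.Rodrigues(p['rvec'])[0],np.array(p['tvec'])
C={n:cam(n) for n in('scene','top')}
def ray(n,u,v):
    K,R,t=C[n];return -R.T@t,R.T@np.linalg.inv(K)@np.array([u,v,1.])
def plane(n,u,v,z):
    o,d=ray(n,u,v);return o+d*(z-o[2])/d[2]
def tri(a,b):
    A=np.zeros((3,3));B=np.zeros(3)
    for n,p in(('scene',a),('top',b)):
        o,d=ray(n,*p);d/=np.linalg.norm(d);M=np.eye(3)-np.outer(d,d);A+=M;B+=M@o
    return np.linalg.solve(A,B)
def proj(n,P):
    K,R,t=C[n];q=K@(R@np.array(P)+t);return q[:2]/q[2]
E
python3 - <<'E'
from h import *
s=cv2.imread('pics/scene0.png');t=cv2.imread('pics/top0.png')
def blobs(im,lo,hi,amin=40):
    m=cv2.inRange(cv2.cvtColor(im,cv2.COLOR_BGR2HSV),lo,hi)
    n,l,st,c=cv2.connectedComponentsWithStats(m)
    return m,[(c[i].round(1),st[i].tolist()) for i in range(1,n) if st[i,4]>amin]
for n,im in(('scene',s),('top',t)):
    print(n,'blue',blobs(im,(100,80,40),(120,255,255))[1])
    m,b=blobs(im,(65,80,30),(84,255,120),500);print('green',b)
    c=max(cv2.findContours(m,0,2)[0],key=cv2.contourArea)
    print(cv2.approxPolyDP(cv2.convexHull(c),4,True)[:,0].tolist(), cv2.minAreaRect(c))
    if n=='top': print([plane(n,*p,.112).round(3).tolist() for p in cv2.approxPolyDP(cv2.convexHull(c),4,True)[:,0]])
a=cv2.resize(t[130:290,310:500],None,fx=4,fy=4,interpolation=2)[:, :760]
cv2.imwrite('pics/crop_top.png',a[:600])
a=cv2.resize(s[150:300,160:360],None,fx=4,fy=4,interpolation=2)
cv2.imwrite('pics/crop_scene.png',a)
E
```

```text
scene blue [(array([532.8,  18.5]), [501, 0, 71, 47, 2053]), (array([220.7, 240.5]), [210, 230, 23, 22, 380])]
green [(array([294.6, 218.1]), [240, 168, 108, 106, 6037])]
[[309, 168], [347, 213], [343, 231], [282, 273], [240, 209]] ((296.8846130371094, 217.076904296875), (78.21272277832031, 87.91998291015625), 56.3099365234375)
top blue [(array([422.7, 236.1]), [413, 227, 21, 19, 302])]
green [(array([366.2, 200.9]), [324, 166, 84, 71, 4534])]
[[334, 166], [407, 178], [399, 236], [324, 224]] ((366.37432861328125, 200.79595947265625), (76.78557586669922, 59.68168258666992), 8.972626686096191)
[[0.644, 0.065, 0.112], [0.611, -0.137, 0.112], [0.451, -0.113, 0.112], [0.481, 0.091, 0.112]]
```

View pics/crop_top.png

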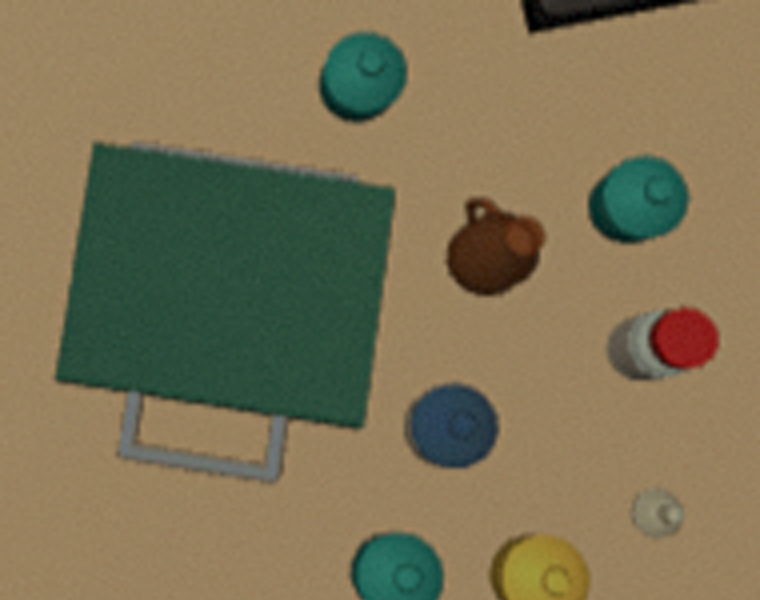

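View pics/crop_scene.png

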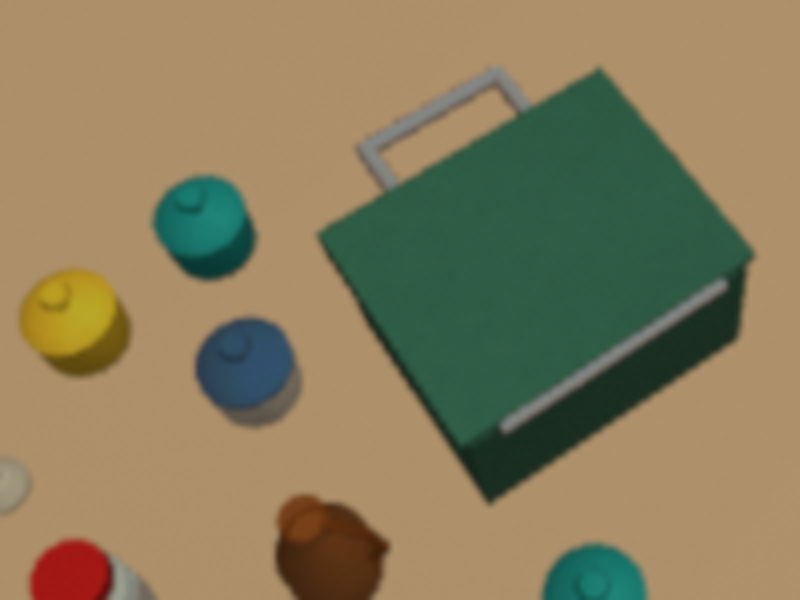

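The crops confirm the pick: only the bowl at top crop (453,425) has a blue lid and a white body (visible in the scene crop at (265,400)). The handle bar ends are at top crop (128,453) and (272,475), which match scene crop (497,73) and (368,150).

Run:
```python
from h import *
T=lambda x,y:((x-1.5)/4+310,(y-1.5)/4+130); S=lambda x,y:((x-1.5)/4+160,(y-1.5)/4+150)
L=tri(S(497,73),T(128,453));R=tri(S(368,150),T(272,475));print('bar',L,R,np.linalg.norm(L-R))
bc=(L+R)/2
for n in [(T(128,453)),(T(272,475))]: print('bar plane',plane('top',*n,.109))
k=tri(S(235,345),T(462,425));print('knob',k)
print('lid rim plane .052', plane('top',*T(453,425),.054))
for p in ((95,145),(393,187),(363,428),(57,380)): print('lid corner',plane('top',*T(*p),.118).round(4))
for nm,p,z in(('cruetbody',(490,252),.06),('cruet spout',(525,235),.11),('spicecap',(685,338),.1),('turq',(397,574),.054),('yel',(540,578),.054),('stopper',(657,512),.03),('turqback',(363,76),.054)): print(nm,plane('top',*T(*p),z).round(3))
```

```text
bar [0.43189312 0.044881   0.11291778] [ 0.41811907 -0.05277281  0.11093864] 0.09864029261816659
bar plane [0.43051416 0.04265303 0.109     ]
bar plane [ 0.41673983 -0.05522561  0.109     ]
knob [ 0.45381151 -0.19040016  0.07954472]
lid rim plane .052 [ 0.45409857 -0.19150595  0.054     ]
lid corner [0.6431 0.067  0.118 ]
lid corner [ 0.6147 -0.1386  0.118 ]
lid corner [ 0.4489 -0.1156  0.118 ]
lid corner [0.4793 0.0915 0.118 ]
cruetbody [ 0.579 -0.219  0.06 ]
cruet spout [ 0.583 -0.23   0.11 ]
spicecap [ 0.514 -0.341  0.1  ]
turq [ 0.348 -0.15   0.054]
yel [ 0.347 -0.25   0.054]
stopper [ 0.394 -0.343  0.03 ]
turqback [ 0.711 -0.131  0.054]
```

Checks: bar length comes out at 98.6 mm (100 given), bar height 0.111 m (0.109 given), knob height 0.0795 m (0.081 given). The box yaw is about -8.1°, and everything is within reach. First move goes above the handle.

```bash
cat >> h.py <<'E'
from scipy.spatial.transform import Rotation as Ro
YAW=np.radians(-8.1); BX=np.array([np.cos(YAW),np.sin(YAW),0]); BY=np.array([-BX[1],BX[0],0])
BAR=np.array([.4243,-.0055,.109]); HINGE=BAR+.208*BX+[0,0,.003]; BOX=np.array([*(HINGE-.08*BX)[:2],0]); BAY=BOX+.013*BX+[0,0,.006]
BOWL=np.array([.454,-.191,0])
def down(phi): # tool x at phi deg, tool z down
    p=np.radians(phi/2);return Ro.from_quat([np.cos(p),np.sin(p),0,0])
def goal(P,phi):
    s=sense();R=Ro.from_quat(s['tool_rot'])
    d=R.inv().apply(np.array(P)-s['tcp_pos'])*100;w=(R.inv()*down(phi)).as_rotvec(degrees=True)
    print('t',round(s['t'],2),'shift cm (before turning)',d.round(2),'turn',w.round(2),'F',s['force'].round(1))
    d2=down(phi).inv().apply(np.array(P)-s['tcp_pos'])*100; print('shift cm after turning',d2.round(2))
E
python3 -c "
from h import *
print(BAR,HINGE,BOX,BAY);goal(BAR+[0,0,.16],81.9)"
```

```text
[ 0.4243 -0.0055  0.109 ] [ 0.63022492 -0.03480746  0.112     ] [ 0.55102303 -0.02353536  0.        ] [ 0.56389334 -0.02536707  0.006     ]
t 0.1 shift cm (before turning) [ 39.73 -47.58   3.51] turn [ -0.09  -0.08 -62.14] F [ 0.5 -0.3  0.7]
shift cm after turning [60.64 12.89  3.4 ]
```

```bash
python3 -m inch '[{"dx":3.9,"dy":-4.7,"dz":0.3},{"dx":3.9,"dy":-4.7,"dz":0.3},{"dx":3.9,"dy":-4.7,"dz":0.3},{"dx":3.9,"dy":-4.7,"dz":0.3},{"dx":3.9,"dy":-4.7,"dz":0.3},{"dx":3.9,"dy":-4.7,"dz":0.3},{"dx":3.9,"dy":-4.7,"dz":0.3},{"dx":3.9,"dy":-4.7,"dz":0.3},{"dx":3.9,"dy":-4.7,"dz":0.3},{"dx":3.9,"dy":-4.7,"dz":0.3}]' 0.4 30
python3 -m inch '[{"wz":-10.4},{"wz":-10.4},{"wz":-10.4},{"wz":-10.4},{"wz":-10.4},{"wz":-10},{}]'
python3 -c "
from h import *
goal(BAR+[0,0,.056],81.9)"
```

```text
t 0.1 shift cm (before turning) [ 39.73 -47.56  13.91] turn [ -0.09  -0.08 -62.14] F [ 0.5 -0.3  0.7]
shift cm after turning [60.64 12.89 13.8 ]invalid input at $[0]: expected keys dx, dy, dz, wx, wy, wz
invalid input at $[0]: expected keys dx, dy, dz, wx, wy, wz
```

```bash
python3 -m inch '[{"dx":3.9,"dy":-4.7,"dz":0.3,"wx":0,"wy":0,"wz":0},{"dx":3.9,"dy":-4.7,"dz":0.3,"wx":0,"wy":0,"wz":0},{"dx":3.9,"dy":-4.7,"dz":0.3,"wx":0,"wy":0,"wz":0},{"dx":3.9,"dy":-4.7,"dz":0.3,"wx":0,"wy":0,"wz":0},{"dx":3.9,"dy":-4.7,"dz":0.3,"wx":0,"wy":0,"wz":0},{"dx":3.9,"dy":-4.7,"dz":0.3,"wx":0,"wy":0,"wz":0},{"dx":3.9,"dy":-4.7,"dz":0.3,"wx":0,"wy":0,"wz":0},{"dx":3.9,"dy":-4.7,"dz":0.3,"wx":0,"wy":0,"wz":0},{"dx":3.9,"dy":-4.7,"dz":0.3,"wx":0,"wy":0,"wz":0},{"dx":3.9,"dy":-4.7,"dz":0.3,"wx":0,"wy":0,"wz":0}]' 0.4 30
python3 -m inch '[{"dx":0,"dy":0,"dz":0,"wx":0,"wy":0,"wz":-10.4},{"dx":0,"dy":0,"dz":0,"wx":0,"wy":0,"wz":-10.4},{"dx":0,"dy":0,"dz":0,"wx":0,"wy":0,"wz":-10.4},{"dx":0,"dy":0,"dz":0,"wx":0,"wy":0,"wz":-10.4},{"dx":0,"dy":0,"dz":0,"wx":0,"wy":0,"wz":-10.4},{"dx":0,"dy":0,"dz":0,"wx":0,"wy":0,"wz":-10},{"dx":0,"dy":0,"dz":0,"wx":0,"wy":0,"wz":0}]'
python3 -c "
from h import *
goal(BAR+[0,0,.056],81.9)"
```

```text
t: 1.35
tcp_pos: [0.4199, -0.0121, 0.2738]
tool_rot: [0.985, 0.171, 0.0, 0.0]
force: [1.0, -1.6, 0.4]
finger_gap: 0.4
gripper_force: 0.0
t: 2.22
tcp_pos: [0.4193, -0.014, 0.2738]
tool_rot: [0.757, 0.654, -0.0, -0.0]
force: [-0.9, 0.0, -0.3]
finger_gap: 0.399
gripper_force: 0.0
t 2.23 shift cm (before turning) [ 0.91  0.38 10.88] turn [-0.03 -0.01 -0.26] F [-0.9  0.  -0.3]
shift cm after turning [ 0.91  0.38 10.88]
```

```bash
python3 -m inch '[{"dx":0.9,"dy":0.4,"dz":2.0,"wx":0,"wy":0,"wz":0},{"dx":0,"dy":0,"dz":3.0,"wx":0,"wy":0,"wz":0},{"dx":0,"dy":0,"dz":3.0,"wx":0,"wy":0,"wz":0},{"dx":0,"dy":0,"dz":2.0,"wx":0,"wy":0,"wz":0},{"dx":0,"dy":0,"dz":0.9,"wx":0,"wy":0,"wz":0},{"dx":0,"dy":0,"dz":0,"wx":0,"wy":0,"wz":0}]'
python3 -c "
from h import *
im=eyes.snapshot('scene');cv2.imwrite('pics/bar1.png',cv2.resize(im[130:250,200:360],None,fx=4,fy=4)[:,:,::-1])"
```

```text
t: 2.98
tcp_pos: [0.4246, -0.0057, 0.1646]
tool_rot: [0.757, 0.654, -0.0, -0.0]
force: [-0.4, -0.6, -0.0]
finger_gap: 0.4
gripper_force: 0.0
```

View pics/bar1.png

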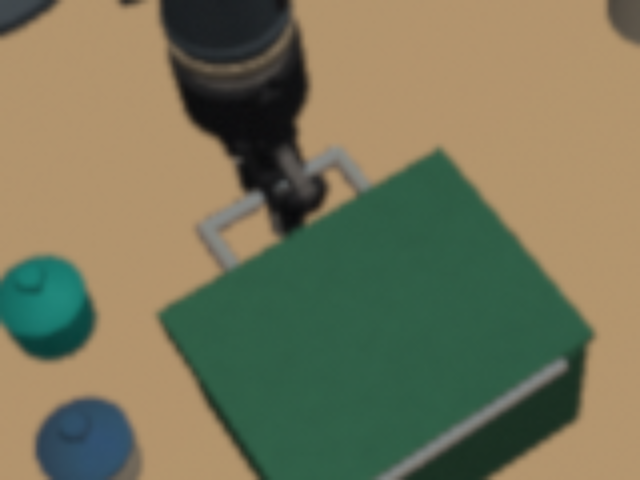

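The fingers straddle the bar at mid-length (crop (285,185)), with one finger in the gap in front of the lid edge. Closing now.

```bash
python3 -m inch '[{"dx":0,"dy":0,"dz":0,"wx":0,"wy":0,"wz":0},{"dx":0,"dy":0,"dz":0,"wx":0,"wy":0,"wz":0},{"dx":0,"dy":0,"dz":0,"wx":0,"wy":0,"wz":0},{"dx":0,"dy":0,"dz":0,"wx":0,"wy":0,"wz":0},{"dx":0,"dy":0,"dz":0,"wx":0,"wy":0,"wz":0}]' 0 40
python3 -m inch '[{"dx":0,"dy":0,"dz":-0.1,"wx":0,"wy":0,"wz":0},{"dx":0,"dy":0,"dz":-0.1,"wx":0,"wy":0,"wz":0},{"dx":0,"dy":0,"dz":0,"wx":0,"wy":0,"wz":0}]'
```

```text
t: 3.65
tcp_pos: [0.4244, -0.0057, 0.1652]
tool_rot: [0.756, 0.654, -0.0, -0.0]
force: [-3.2, -1.1, 4.6]
finger_gap: 0.127
gripper_force: 39.2
t: 4.03
tcp_pos: [0.4244, -0.0057, 0.1664]
tool_rot: [0.756, 0.654, -0.0, -0.0]
force: [-0.7, -0.3, -6.0]
finger_gap: 0.12
gripper_force: 39.1
```

```bash
python3 -m inch '[{"dx":0,"dy":0,"dz":-0.1,"wx":0,"wy":0,"wz":0},{"dx":0,"dy":0,"dz":0,"wx":0,"wy":0,"wz":0}]'
```

```text
t: 4.28
tcp_pos: [0.4245, -0.0057, 0.1674]
tool_rot: [0.756, 0.654, -0.0, -0.001]
force: [-0.8, -1.7, -14.1]
finger_gap: 0.12
gripper_force: 39.0
```

14 N of pull moved it only about 1 mm, so the lid is locked. Releasing the pull and pressing to free it.

```bash
python3 -m inch '[{"dx":0,"dy":0,"dz":0.3,"wx":0,"wy":0,"wz":0},{"dx":0,"dy":0,"dz":0.3,"wx":0,"wy":0,"wz":0},{"dx":0,"dy":0,"dz":0.3,"wx":0,"wy":0,"wz":0},{"dx":0,"dy":0,"dz":0.3,"wx":0,"wy":0,"wz":0},{"dx":0,"dy":0,"dz":0.3,"wx":0,"wy":0,"wz":0},{"dx":0,"dy":0,"dz":0,"wx":0,"wy":0,"wz":0}]' 0 70
python3 -m inch '[{"dx":0,"dy":0,"dz":0.2,"wx":0,"wy":0,"wz":0},{"dx":0,"dy":0,"dz":0,"wx":0,"wy":0,"wz":0}]'
python3 -m inch '[{"dx":0,"dy":0,"dz":0.1,"wx":0,"wy":0,"wz":0},{"dx":0,"dy":0,"dz":0,"wx":0,"wy":0,"wz":0}]'
```

```text
t: 5.03
tcp_pos: [0.4248, -0.0057, 0.1538]
tool_rot: [0.756, 0.654, 0.0, 0.001]
force: [-3.8, -0.8, 5.0]
finger_gap: 0.114
gripper_force: 68.5
t: 5.28
tcp_pos: [0.425, -0.0057, 0.1518]
tool_rot: [0.756, 0.654, 0.001, 0.001]
force: [-3.5, -1.1, 5.7]
finger_gap: 0.114
gripper_force: 68.7
t: 5.52
tcp_pos: [0.425, -0.0057, 0.1509]
tool_rot: [0.756, 0.654, 0.001, 0.001]
force: [-3.6, -1.2, 6.2]
finger_gap: 0.113
gripper_force: 68.8
```

```bash
for i in 1 ; do python3 -m inch '[{"dx":0,"dy":0,"dz":0.2,"wx":0,"wy":0,"wz":0},{"dx":0,"dy":0,"dz":0,"wx":0,"wy":0,"wz":0}]' | egrep 'tcp|force:'; python3 -m inch '[{"dx":0,"dy":0,"dz":0.15,"wx":0,"wy":0,"wz":0},{"dx":0,"dy":0,"dz":0,"wx":0,"wy":0,"wz":0}]'| egrep 'tcp|force:';  done
```

```text
tcp_pos: [0.4252, -0.0058, 0.1489]
force: [-3.2, -0.8, 6.6]
gripper_force: 68.7
tcp_pos: [0.4253, -0.0058, 0.1475]
force: [-4.2, -0.1, 7.3]
gripper_force: 68.8
```

```bash
python3 -m inch '[{"dx":0,"dy":0,"dz":0.15,"wx":0,"wy":0,"wz":0},{"dx":0,"dy":0,"dz":0,"wx":0,"wy":0,"wz":0}]' | egrep 'tcp|force:'; python3 -m inch '[{"dx":0,"dy":0,"dz":0.1,"wx":0,"wy":0,"wz":0},{"dx":0,"dy":0,"dz":0,"wx":0,"wy":0,"wz":0}]'| egrep 'tcp|force:'
```

```text
tcp_pos: [0.4254, -0.0058, 0.146]
force: [-3.6, -0.7, 7.8]
gripper_force: 68.8
tcp_pos: [0.4254, -0.0058, 0.1456]
force: [-4.8, -0.6, 13.9]
gripper_force: 69.6
```

Hard stop felt at 14 N. Letting it rise, then feeling again.

```bash
python3 -m inch '[{"dx":0,"dy":0,"dz":-0.5,"wx":0,"wy":0,"wz":0},{"dx":0,"dy":0,"dz":-0.5,"wx":0,"wy":0,"wz":0},{"dx":0,"dy":0,"dz":-0.5,"wx":0,"wy":0,"wz":0},{"dx":0,"dy":0,"dz":-0.4,"wx":0,"wy":0,"wz":0},{"dx":0,"dy":0,"dz":0,"wx":0,"wy":0,"wz":0}]' | egrep 'tcp|force:'; python3 -m inch '[{"dx":0,"dy":0,"dz":-0.2,"wx":0,"wy":0,"wz":0},{"dx":0,"dy":0,"dz":0,"wx":0,"wy":0,"wz":0}]'| egrep 'tcp|force:'; python3 -m inch '[{"dx":0,"dy":0,"dz":-0.15,"wx":0,"wy":0,"wz":0},{"dx":0,"dy":0,"dz":0,"wx":0,"wy":0,"wz":0}]'| egrep 'tcp|force:'
```

```text
tcp_pos: [0.4245, -0.0057, 0.1632]
force: [-5.1, -2.3, 5.9]
gripper_force: 68.8
tcp_pos: [0.4245, -0.0056, 0.1649]
force: [-3.7, -2.5, 4.3]
gripper_force: 68.6
tcp_pos: [0.4244, -0.0056, 0.1662]
force: [-3.2, -0.9, 1.2]
gripper_force: 68.4
```

```bash
python3 -m inch '[{"dx":0,"dy":0,"dz":-0.15,"wx":0,"wy":0,"wz":0},{"dx":0,"dy":0,"dz":0,"wx":0,"wy":0,"wz":0}]' | egrep 'tcp|force:'; python3 -m inch '[{"dx":0,"dy":0,"dz":-0.1,"wx":0,"wy":0,"wz":0},{"dx":0,"dy":0,"dz":0,"wx":0,"wy":0,"wz":0}]'| egrep 'tcp|force:'
```

```text
tcp_pos: [0.4244, -0.0056, 0.1677]
force: [-3.8, -2.2, -2.4]
gripper_force: 68.2
tcp_pos: [0.4244, -0.0056, 0.1688]
force: [-3.5, -2.1, -3.4]
gripper_force: 68.2
```

```bash
python3 -m inch '[{"dx":0,"dy":0,"dz":-0.15,"wx":0,"wy":0,"wz":0},{"dx":0,"dy":0,"dz":0,"wx":0,"wy":0,"wz":0}]' | egrep 'tcp|force:'; python3 -m inch '[{"dx":0,"dy":0,"dz":-0.15,"wx":0,"wy":0,"wz":0},{"dx":0,"dy":0,"dz":0,"wx":0,"wy":0,"wz":0}]'| egrep 'tcp|force:'
python3 - <<'E'
# arc relative to bar start, per 15deg step: tool axes: tool x ~ box y, tool y = box x, tool z = -z
import numpy as np
q=np.radians([1.2]+list(range(8,106,7))+[105]);a=q-.015
y=-20.8*np.cos(a);z=20.8*np.sin(a)
for i in range(1,len(q)): print(np.degrees(q[i]).round(),'dy',round(y[i]-y[i-1],2),'dz',round(-(z[i]-z[i-1]),2))
E
```

```text
tcp_pos: [0.4244, -0.0056, 0.1705]
force: [-4.2, -1.2, -2.6]
gripper_force: 68.3
tcp_pos: [0.4244, -0.0056, 0.172]
force: [-3.3, -2.3, -2.4]
gripper_force: 68.4
8.0 dy 0.16 dz -2.46
15.0 dy 0.47 dz -2.5
22.0 dy 0.77 dz -2.42
29.0 dy 1.06 dz -2.31
36.0 dy 1.33 dz -2.16
43.0 dy 1.59 dz -1.98
50.0 dy 1.82 dz -1.78
57.0 dy 2.02 dz -1.54
64.0 dy 2.19 dz -1.28
71.0 dy 2.33 dz -1.01
78.0 dy 2.44 dz -0.72
85.0 dy 2.51 dz -0.41
92.0 dy 2.54 dz -0.1
99.0 dy 2.53 dz 0.21
105.0 dy 2.14 dz 0.42
```

The lid is free: a pull under 3 N raises it. Opening along the arc in small stages, with a light grip so the bar can turn in the pads.

```bash
python3 -m inch '[{"dx":0,"dy":0.15,"dz":-2.3,"wx":0,"wy":0,"wz":0},{"dx":0,"dy":0.47,"dz":-2.5,"wx":0,"wy":0,"wz":0},{"dx":0,"dy":0.77,"dz":-2.42,"wx":0,"wy":0,"wz":0},{"dx":0,"dy":0,"dz":0,"wx":0,"wy":0,"wz":0}]' 0 30
python3 -c "
from h import *
p=sense()['tcp_pos']-HINGE;r=np.array([p@BX,p@BY,p[2]-.055]);print(r,np.hypot(r[0],r[2]),np.degrees(np.arctan2(r[2],-r[0]))+.9)"
```

```text
t: 9.15
tcp_pos: [0.4386, -0.0077, 0.2458]
tool_rot: [0.756, 0.655, 0.0, 0.001]
force: [-5.5, -1.8, 0.0]
finger_gap: 0.118
gripper_force: 65.8
[-0.19348248 -0.00020405  0.07883178] 0.2089256262577193 23.067763859374455
```

```bash
python3 -m inch '[{"dx":0,"dy":1.06,"dz":-2.31,"wx":0,"wy":0,"wz":0},{"dx":0,"dy":1.33,"dz":-2.16,"wx":0,"wy":0,"wz":0},{"dx":0,"dy":1.59,"dz":-1.98,"wx":0,"wy":0,"wz":0},{"dx":0,"dy":1.82,"dz":-1.78,"wx":0,"wy":0,"wz":0},{"dx":0,"dy":0,"dz":0,"wx":0,"wy":0,"wz":0}]' 0 30
python3 -c "
from h import *
p=sense()['tcp_pos']-HINGE;r=np.array([p@BX,p@BY,p[2]-.055]);print(r,np.hypot(r[0],r[2]),np.degrees(np.arctan2(r[2],-r[0]))+.9)"
```

```text
t: 9.78
tcp_pos: [0.4953, -0.0162, 0.3291]
tool_rot: [0.756, 0.655, -0.001, 0.0]
force: [-11.5, -0.8, 12.3]
finger_gap: 0.117
gripper_force: 62.6
[-0.13615871 -0.00058083  0.16213245] 0.21172181170860718 50.87648392911575
```

```bash
python3 -m inch '[{"dx":0,"dy":1.89,"dz":-1.69,"wx":0,"wy":0,"wz":0},{"dx":0,"dy":2.19,"dz":-1.28,"wx":0,"wy":0,"wz":0},{"dx":0,"dy":0,"dz":0,"wx":0,"wy":0,"wz":0}]' 0 30
python3 -c "
from h import *
p=sense()['tcp_pos']-HINGE;r=np.array([p@BX,p@BY,p[2]-.055]);print(r,np.hypot(r[0],r[2]),np.degrees(np.arctan2(r[2],-r[0]))+.9)"
```

```text
t: 10.15
tcp_pos: [0.5378, -0.0226, 0.3593]
tool_rot: [0.756, 0.655, 0.001, 0.002]
force: [-5.1, -1.8, 9.6]
finger_gap: 0.115
gripper_force: 60.5
[-0.09324146 -0.00093542  0.1923378 ] 0.21374704028439848 65.03683529853906
```

```bash
python3 -m inch '[{"dx":0,"dy":2.28,"dz":-1.1,"wx":0,"wy":0,"wz":0},{"dx":0,"dy":2.4,"dz":-0.77,"wx":0,"wy":0,"wz":0},{"dx":0,"dy":2.51,"dz":-0.43,"wx":0,"wy":0,"wz":0},{"dx":0,"dy":0,"dz":0,"wx":0,"wy":0,"wz":0}]' 0 30
python3 -c "
from h import *
p=sense()['tcp_pos']-HINGE;r=np.array([p@BX,p@BY,p[2]-.055]);print(r,np.hypot(r[0],r[2]),np.degrees(np.arctan2(r[2],-r[0]))+.9)"
```

```text
t: 10.65
tcp_pos: [0.6106, -0.0336, 0.3825]
tool_rot: [0.756, 0.654, 0.002, 0.004]
force: [-1.0, -2.9, 7.3]
finger_gap: 0.111
gripper_force: 57.3
[-0.01963706 -0.00154723  0.2154575 ] 0.2163505208411608 85.69237901582227
```

```bash
python3 -m inch '[{"dx":0,"dy":2.4,"dz":-0.05,"wx":0,"wy":0,"wz":0},{"dx":0,"dy":2.4,"dz":0.15,"wx":0,"wy":0,"wz":0},{"dx":0,"dy":2.2,"dz":0.4,"wx":0,"wy":0,"wz":0},{"dx":0,"dy":0,"dz":0,"wx":0,"wy":0,"wz":0},{"dx":0,"dy":0,"dz":0,"wx":0,"wy":0,"wz":0}]' 0 30
python3 -c "
from h import *
p=sense()['tcp_pos']-HINGE;r=np.array([p@BX,p@BY,p[2]-.055]);print(r,np.hypot(r[0],r[2]),np.degrees(np.arctan2(r[2],-r[0]))+.9)"
```

```text
t: 11.28
tcp_pos: [0.6793, -0.0439, 0.377]
tool_rot: [0.756, 0.654, 0.003, 0.005]
force: [2.3, -4.6, 4.7]
finger_gap: 0.116
gripper_force: 57.3
[ 0.04990829 -0.00207931  0.20999381] 0.2158430909448246 104.26919620268697
```

```bash
python3 -m inch '[{"dx":0,"dy":0,"dz":0,"wx":0,"wy":0,"wz":0},{"dx":0,"dy":0,"dz":0,"wx":0,"wy":0,"wz":0},{"dx":0,"dy":0,"dz":0,"wx":0,"wy":0,"wz":0}]' 0.4 30
python3 -m inch '[{"dx":0,"dy":0,"dz":-3,"wx":0,"wy":0,"wz":0},{"dx":0,"dy":0,"dz":-3,"wx":0,"wy":0,"wz":0},{"dx":0,"dy":-3,"dz":0,"wx":0,"wy":0,"wz":0},{"dx":0,"dy":-5,"dz":0,"wx":0,"wy":0,"wz":0},{"dx":0,"dy":-5,"dz":0,"wx":0,"wy":0,"wz":0},{"dx":0,"dy":-5,"dz":0,"wx":0,"wy":0,"wz":0},{"dx":0,"dy":-3,"dz":0,"wx":0,"wy":0,"wz":0},{"dx":0,"dy":0,"dz":0,"wx":0,"wy":0,"wz":0}]' 0.95
python3 - <<'E'
from h import *
goal(BOWL+[0,0,.2],-8.1)
im=eyes.snapshot('scene');cv2.imwrite('pics/open.png',cv2.resize(im[60:340,100:420],None,fx=2,fy=2)[:,:,::-1])
E
```

```text
t: 11.65
tcp_pos: [0.6764, -0.0416, 0.3738]
tool_rot: [0.756, 0.655, 0.0, -0.001]
force: [-0.1, -0.5, -0.3]
finger_gap: 0.4
gripper_force: 0.0
t: 12.65
tcp_pos: [0.4669, -0.0112, 0.4344]
tool_rot: [0.756, 0.655, 0.0, -0.0]
force: [0.7, -1.0, -0.4]
finger_gap: 0.947
gripper_force: 0.0
t 12.65 shift cm (before turning) [-17.99   1.3   23.43] turn [-3.000e-02 -2.000e-02  8.988e+01] F [ 0.7 -1.  -0.4]
shift cm after turning [ 1.26 17.98 23.44]
```

View pics/open.png

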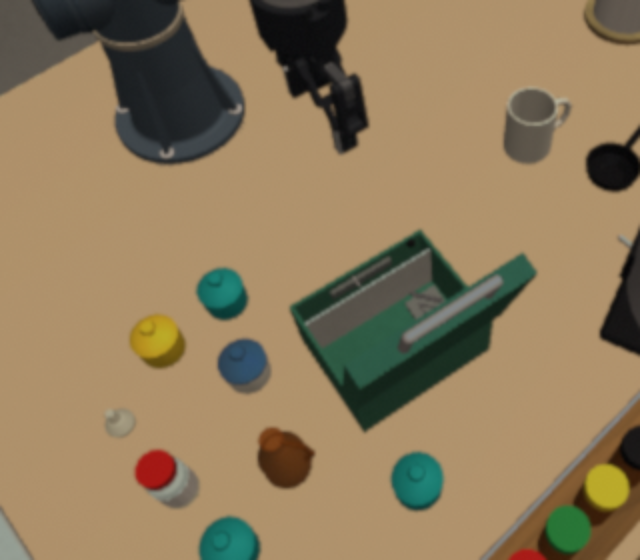

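Lid stands at about 105° with the box open. Nothing else has moved. There is a grey patch in the compartment at crop (425,300), which I'll locate while turning toward the bowl.

```bash
python3 -m inch '[{"dx":0,"dy":0,"dz":1,"wx":0,"wy":0,"wz":10},{"dx":0,"dy":0,"dz":1,"wx":0,"wy":0,"wz":10},{"dx":0,"dy":0,"dz":1,"wx":0,"wy":0,"wz":10},{"dx":0,"dy":0,"dz":1,"wx":0,"wy":0,"wz":10},{"dx":0,"dy":0,"dz":1,"wx":0,"wy":0,"wz":10},{"dx":0,"dy":0,"dz":1,"wx":0,"wy":0,"wz":10},{"dx":0,"dy":0,"dz":1,"wx":0,"wy":0,"wz":10},{"dx":0,"dy":0,"dz":1,"wx":0,"wy":0,"wz":10},{"dx":0,"dy":0,"dz":1,"wx":0,"wy":0,"wz":10}]' 0.95
python3 -m inch '[{"dx":0.3,"dy":5,"dz":2,"wx":0,"wy":0,"wz":0},{"dx":0.3,"dy":5,"dz":2,"wx":0,"wy":0,"wz":0},{"dx":0.3,"dy":4.5,"dz":3,"wx":0,"wy":0,"wz":0},{"dx":0.3,"dy":3.5,"dz":4,"wx":0,"wy":0,"wz":0},{"dx":0,"dy":0,"dz":0,"wx":0,"wy":0,"wz":0}]'
python3 - <<'E'
from h import *
goal(BOWL+[0,0,.088],-8.1)
b=np.array([*plane('scene',312.5,210,.006)])-BOX;print('patch in box',b@BX,b@BY, plane('scene',312.5,210,.03)-BOX)
im=eyes.snapshot('top');cv2.imwrite('pics/top2.png',cv2.resize(im[130:290,310:500],None,fx=4,fy=4)[:600,:,::-1])
E
```

```text
t: 13.82
tcp_pos: [0.4706, -0.0124, 0.3435]
tool_rot: [0.997, -0.075, 0.001, -0.0]
force: [-0.6, -0.3, 0.4]
finger_gap: 0.946
gripper_force: 0.0
t: 14.45
tcp_pos: [0.4551, -0.1943, 0.231]
tool_rot: [0.997, -0.074, -0.002, -0.001]
force: [-0.1, 0.9, -0.1]
finger_gap: 0.949
gripper_force: 0.0
t 14.45 shift cm (before turning) [-0.1  -0.28 14.3 ] turn [-0.12  0.23 -0.38] F [-0.1  0.9 -0.1]
shift cm after turning [-0.16 -0.32 14.3 ]
patch in box -0.02703318725809851 0.07246012447156183 [-0.0070256   0.06736489  0.03      ]
```

View pics/top2.png

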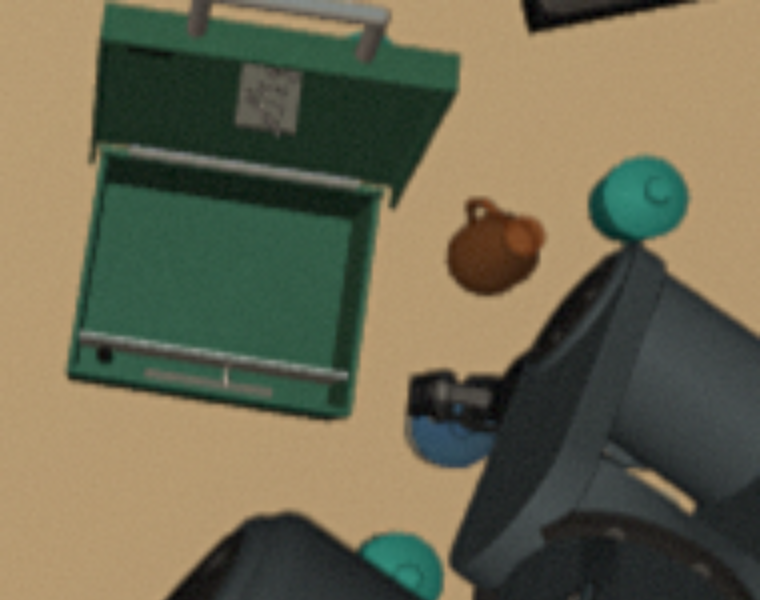

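The compartment is empty; the patch is a label on the lid's inside. The bowl is under the fingers at crop (453,430). Going down onto it.

```bash
python3 -m inch '[{"dx":-0.1,"dy":-0.3,"dz":3,"wx":0,"wy":0,"wz":0},{"dx":0,"dy":0,"dz":3,"wx":0,"wy":0,"wz":0},{"dx":0,"dy":0,"dz":3,"wx":0,"wy":0,"wz":0},{"dx":0,"dy":0,"dz":2.3,"wx":0,"wy":0,"wz":0},{"dx":0,"dy":0,"dz":1.5,"wx":0,"wy":0,"wz":0},{"dx":0,"dy":0,"dz":1.5,"wx":0,"wy":0,"wz":0},{"dx":0,"dy":0,"dz":0,"wx":0,"wy":0,"wz":0}]'
python3 - <<'E'
from h import *
T=lambda x,y:((x-1.5)/4+310,(y-1.5)/4+130)
c=[plane('top',*T(*p),.098) for p in((105,150),(380,190),(350,417),(70,378))]
print(np.mean(c,0)-BOX,[np.linalg.norm(c[i]-c[i-1]).round(3) for i in range(4)]);goal(BOWL+[0,0,.088],-8.1)
E
```

```text
t: 15.38
tcp_pos: [0.4544, -0.1885, 0.0906]
tool_rot: [0.997, -0.072, -0.0, -0.0]
force: [-0.4, 0.6, -1.0]
finger_gap: 0.95
gripper_force: 0.0
[-0.00105075 -0.00173111  0.098     ] [np.float64(0.164), np.float64(0.195), np.float64(0.161), np.float64(0.195)]
t 15.38 shift cm (before turning) [-0.01  0.25  0.26] turn [-0.03  0.05 -0.12] F [-0.4  0.6 -1. ]
shift cm after turning [-0.01  0.25  0.26]
```

```bash
python3 -m inch '[{"dx":0,"dy":0.2,"dz":0.25,"wx":0,"wy":0,"wz":0},{"dx":0,"dy":0,"dz":0,"wx":0,"wy":0,"wz":0}]'
python3 -m inch '[{"dx":0,"dy":0,"dz":0,"wx":0,"wy":0,"wz":0},{"dx":0,"dy":0,"dz":0,"wx":0,"wy":0,"wz":0},{"dx":0,"dy":0,"dz":0,"wx":0,"wy":0,"wz":0},{"dx":0,"dy":0,"dz":0,"wx":0,"wy":0,"wz":0}]' 0 35
```

```text
t: 15.62
tcp_pos: [0.4543, -0.1912, 0.0891]
tool_rot: [0.997, -0.072, 0.001, 0.0]
force: [-0.0, -0.2, 0.5]
finger_gap: 0.947
gripper_force: 0.0
t: 16.12
tcp_pos: [0.4543, -0.1912, 0.0894]
tool_rot: [0.997, -0.072, 0.001, 0.0]
force: [-0.5, -1.1, 6.0]
finger_gap: 0.703
gripper_force: 36.7
```

Gripped at 59.8 mm, which matches the belly diameter. Lifting.

```bash
python3 -m inch '[{"dx":0,"dy":0,"dz":-0.5,"wx":0,"wy":0,"wz":0},{"dx":0,"dy":0,"dz":-1.5,"wx":0,"wy":0,"wz":0},{"dx":0,"dy":0,"dz":-3,"wx":0,"wy":0,"wz":0},{"dx":0,"dy":0,"dz":-4,"wx":0,"wy":0,"wz":0},{"dx":0,"dy":0,"dz":-4,"wx":0,"wy":0,"wz":0},{"dx":0,"dy":0,"dz":-2,"wx":0,"wy":0,"wz":0},{"dx":0,"dy":0,"dz":0,"wx":0,"wy":0,"wz":0}]'
python3 -c "
from h import *
goal(BAY+[0,0,.2],-8.1)"
```

```text
t: 17.0
tcp_pos: [0.4545, -0.191, 0.2406]
tool_rot: [0.997, -0.072, 0.002, 0.001]
force: [0.2, -0.5, -3.8]
finger_gap: 0.701
gripper_force: 38.9
t 17.0 shift cm (before turning) [  8.45 -17.96   3.46] turn [ 0.11 -0.22 -0.13] F [ 0.2 -0.5 -3.8]
shift cm after turning [  8.5  -17.94   3.46]
```

```bash
python3 -m inch '[{"dx":1,"dy":-2,"dz":0,"wx":0,"wy":0,"wz":0},{"dx":1.5,"dy":-3.5,"dz":0,"wx":0,"wy":0,"wz":0},{"dx":2,"dy":-4,"dz":0,"wx":0,"wy":0,"wz":0},{"dx":2,"dy":-4,"dz":0,"wx":0,"wy":0,"wz":0},{"dx":1.5,"dy":-3,"dz":0,"wx":0,"wy":0,"wz":0},{"dx":0.5,"dy":-1.4,"dz":0,"wx":0,"wy":0,"wz":0},{"dx":0,"dy":0,"dz":0,"wx":0,"wy":0,"wz":0},{"dx":0,"dy":0,"dz":0,"wx":0,"wy":0,"wz":0}]'
python3 -c "
from h import *
goal(BAY+[0,0,.0905],-8.1)
im=eyes.snapshot('scene');cv2.imwrite('pics/over.png',cv2.resize(im[90:270,180:400],None,fx=3,fy=3)[:,:,::-1])"
```

```text
t: 18.0
tcp_pos: [0.5629, -0.0266, 0.2381]
tool_rot: [0.997, -0.072, -0.001, 0.0]
force: [-0.5, -0.4, -3.7]
finger_gap: 0.7
gripper_force: 39.0
t 18.0 shift cm (before turning) [ 0.11 -0.14 14.16] turn [ 0.02  0.11 -0.19] F [-0.5 -0.4 -3.7]
shift cm after turning [ 0.08 -0.14 14.16]
```

View pics/over.png

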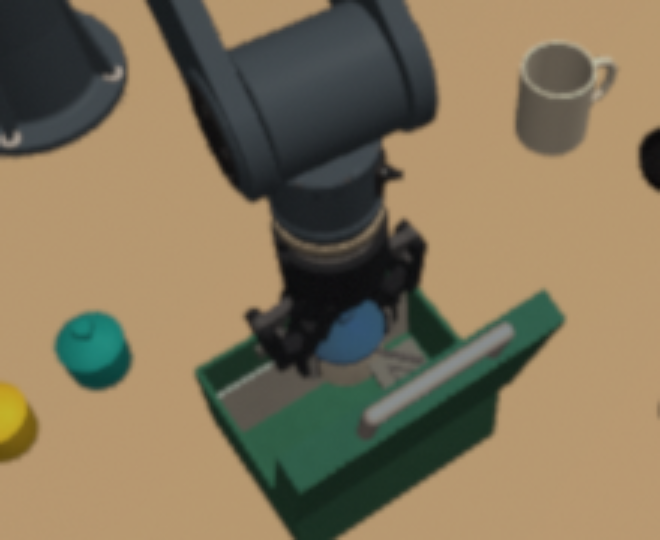

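Bowl is upright over the rear compartment (crop (350,335)). Lowering it.

```bash
python3 -m inch '[{"dx":0.1,"dy":-0.1,"dz":2,"wx":0,"wy":0,"wz":0},{"dx":0,"dy":0,"dz":3,"wx":0,"wy":0,"wz":0},{"dx":0,"dy":0,"dz":3,"wx":0,"wy":0,"wz":0},{"dx":0,"dy":0,"dz":3,"wx":0,"wy":0,"wz":0},{"dx":0,"dy":0,"dz":2,"wx":0,"wy":0,"wz":0},{"dx":0,"dy":0,"dz":0.7,"wx":0,"wy":0,"wz":0},{"dx":0,"dy":0,"dz":0,"wx":0,"wy":0,"wz":0}]'
python3 -m inch '[{"dx":0,"dy":0,"dz":0.2,"wx":0,"wy":0,"wz":0},{"dx":0,"dy":0,"dz":0.2,"wx":0,"wy":0,"wz":0},{"dx":0,"dy":0,"dz":0,"wx":0,"wy":0,"wz":0}]'
```

```text
t: 18.92
tcp_pos: [0.5649, -0.0257, 0.1016]
tool_rot: [0.997, -0.072, -0.0, 0.0]
force: [0.4, -0.4, -2.1]
finger_gap: 0.704
gripper_force: 39.0
t: 19.3
tcp_pos: [0.5651, -0.0249, 0.098]
tool_rot: [0.997, -0.072, 0.0, 0.0]
force: [-0.7, -0.5, -3.3]
finger_gap: 0.702
gripper_force: 39.0
```

```bash
python3 -m inch '[{"dx":0,"dy":0,"dz":0.1,"wx":0,"wy":0,"wz":0},{"dx":0,"dy":0,"dz":0.1,"wx":0,"wy":0,"wz":0},{"dx":0,"dy":0,"dz":0,"wx":0,"wy":0,"wz":0}]'
python3 -m inch '[{"dx":0,"dy":0,"dz":0.1,"wx":0,"wy":0,"wz":0},{"dx":0,"dy":0,"dz":0,"wx":0,"wy":0,"wz":0}]'
```

```text
t: 19.68
tcp_pos: [0.565, -0.025, 0.0956]
tool_rot: [0.997, -0.072, 0.0, -0.0]
force: [-0.7, 1.1, -2.7]
finger_gap: 0.703
gripper_force: 39.0
t: 19.92
tcp_pos: [0.5651, -0.025, 0.0954]
tool_rot: [0.997, -0.072, 0.0, 0.0]
force: [-1.8, 0.6, 3.4]
finger_gap: 0.702
gripper_force: 39.1
```

Floor contact at the predicted height. Releasing and withdrawing.

```bash
python3 -m inch '[{"dx":0,"dy":0,"dz":0,"wx":0,"wy":0,"wz":0},{"dx":0,"dy":0,"dz":0,"wx":0,"wy":0,"wz":0},{"dx":0,"dy":0,"dz":0,"wx":0,"wy":0,"wz":0}]' 0.9 30
python3 -m inch '[{"dx":0,"dy":0,"dz":-1,"wx":0,"wy":0,"wz":0},{"dx":0,"dy":0,"dz":-3,"wx":0,"wy":0,"wz":0},{"dx":0,"dy":0,"dz":-4,"wx":0,"wy":0,"wz":0},{"dx":0,"dy":0,"dz":-5,"wx":0,"wy":0,"wz":0},{"dx":0,"dy":0,"dz":-5,"wx":0,"wy":0,"wz":0},{"dx":-2,"dy":0,"dz":-5,"wx":0,"wy":0,"wz":0},{"dx":-4,"dy":0,"dz":-4,"wx":0,"wy":0,"wz":0},{"dx":-5,"dy":0,"dz":-3,"wx":0,"wy":0,"wz":0},{"dx":0,"dy":0,"dz":0,"wx":0,"wy":0,"wz":0}]'
python3 -c "
from h import *
for n in('scene','top'):
  im=eyes.snapshot(n);cv2.imwrite(f'pics/placed_{n}.png',im[:,:,::-1])
  m=cv2.inRange(cv2.cvtColor(im,cv2.COLOR_RGB2HSV),(100,80,40),(120,255,255));m[:100]=0
  k,l,st,c=cv2.connectedComponentsWithStats(m);print(n,[(c[i].round(1),st[i].tolist()) for i in range(1,k) if st[i,4]>40], proj(n,BAY+[0,0,.062]))
  cr=cv2.resize((im[120:290,180:380] if n=='scene' else im[110:280,300:460]),(400,340) if n=='scene' else (320,340));globals()[n]=cr
cv2.imwrite('pics/placed.png',np.hstack([scene,top])[:,:,::-1])"
```

```text
t: 20.3
tcp_pos: [0.565, -0.025, 0.0945]
tool_rot: [0.997, -0.072, -0.0, 0.0]
force: [-0.4, -0.8, 0.0]
finger_gap: 0.903
gripper_force: 0.0
t: 21.42
tcp_pos: [0.4535, -0.0084, 0.3976]
tool_rot: [0.997, -0.072, 0.002, 0.0]
force: [-0.2, -0.2, -0.6]
finger_gap: 0.902
gripper_force: 0.0
scene [(array([295.3, 222.1]), [288, 217, 19, 14, 142])] [297.66690705 224.87663802]
top [(array([638.4, 190.4]), [637, 179, 3, 25, 47])] [365.18906798 196.87456987]
```

View pics/placed.png

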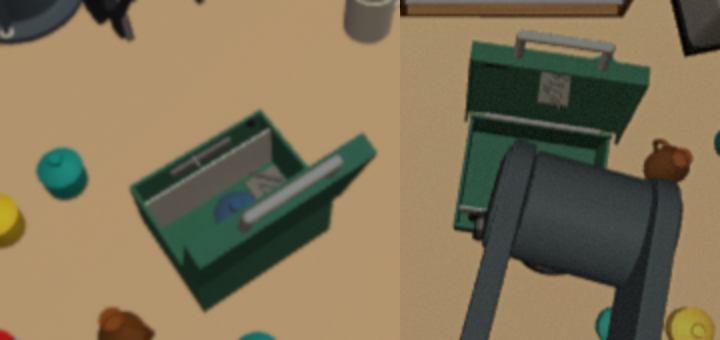

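Bowl stands upright in the rear compartment, blue lid at scene pixel (295,222) against a predicted (298,225), partly hidden by the lid. Now turning back to the handle.

```bash
python3 -m inch '[{"dx":0,"dy":0,"dz":-0.5,"wx":0,"wy":0,"wz":-10},{"dx":0,"dy":0,"dz":-0.5,"wx":0,"wy":0,"wz":-10},{"dx":0,"dy":0,"dz":-0.5,"wx":0,"wy":0,"wz":-10},{"dx":0,"dy":0,"dz":-0.5,"wx":0,"wy":0,"wz":-10},{"dx":0,"dy":0,"dz":-0.5,"wx":0,"wy":0,"wz":-10},{"dx":0,"dy":0,"dz":-0.5,"wx":0,"wy":0,"wz":-10},{"dx":0,"dy":0,"dz":-0.5,"wx":0,"wy":0,"wz":-10},{"dx":0,"dy":0,"dz":-0.5,"wx":0,"wy":0,"wz":-10},{"dx":0,"dy":0,"dz":-0.5,"wx":0,"wy":0,"wz":-10},{"dx":0,"dy":0,"dz":0,"wx":0,"wy":0,"wz":0}]' 0.4 30
python3 -c "
from h import *
goal(HINGE+.0503*BX+[0,0,.2018+.057],81.9)"
```

```text
t: 22.78
tcp_pos: [0.4571, -0.0095, 0.4389]
tool_rot: [0.757, 0.654, -0.0, -0.0]
force: [0.1, 0.4, 0.1]
finger_gap: 0.398
gripper_force: 0.0
t 22.77 shift cm (before turning) [ 0.04 22.53  6.79] turn [-0.05 -0.01 -0.27] F [0.1 0.4 0.1]
shift cm after turning [-0.06 22.52  6.81]
```

```bash
python3 -m inch '[{"dx":0,"dy":4,"dz":0,"wx":0,"wy":0,"wz":0},{"dx":0,"dy":5,"dz":0,"wx":0,"wy":0,"wz":0},{"dx":0,"dy":5,"dz":0,"wx":0,"wy":0,"wz":0},{"dx":0,"dy":5,"dz":0,"wx":0,"wy":0,"wz":0},{"dx":0,"dy":3.5,"dz":0,"wx":0,"wy":0,"wz":0},{"dx":0,"dy":0,"dz":2,"wx":0,"wy":0,"wz":0},{"dx":0,"dy":0,"dz":2,"wx":0,"wy":0,"wz":0},{"dx":0,"dy":0,"dz":2,"wx":0,"wy":0,"wz":0},{"dx":0,"dy":0,"dz":0.8,"wx":0,"wy":0,"wz":0},{"dx":0,"dy":0,"dz":0,"wx":0,"wy":0,"wz":0}]'
python3 -m inch '[{"dx":0,"dy":0,"dz":0,"wx":0,"wy":0,"wz":0},{"dx":0,"dy":0,"dz":0,"wx":0,"wy":0,"wz":0},{"dx":0,"dy":0,"dz":0,"wx":0,"wy":0,"wz":0},{"dx":0,"dy":0,"dz":0,"wx":0,"wy":0,"wz":0}]' 0 25
```

```text
t: 24.02
tcp_pos: [0.6789, -0.0415, 0.3704]
tool_rot: [0.757, 0.654, -0.001, -0.001]
force: [-1.0, -0.2, 0.9]
finger_gap: 0.4
gripper_force: 0.0
t: 24.52
tcp_pos: [0.6794, -0.0416, 0.3727]
tool_rot: [0.756, 0.654, 0.001, 0.001]
force: [1.8, 0.5, 3.5]
finger_gap: 0.123
gripper_force: 24.6
```

```bash
python3 -m inch '[{"dx":0,"dy":-2.14,"dz":-0.42,"wx":0,"wy":0,"wz":0},{"dx":0,"dy":-2.53,"dz":-0.21,"wx":0,"wy":0,"wz":0},{"dx":0,"dy":-2.54,"dz":0.1,"wx":0,"wy":0,"wz":0},{"dx":0,"dy":0,"dz":0,"wx":0,"wy":0,"wz":0}]'
python3 -m inch '[{"dx":0,"dy":-2.51,"dz":0.41,"wx":0,"wy":0,"wz":0},{"dx":0,"dy":-2.44,"dz":0.72,"wx":0,"wy":0,"wz":0},{"dx":0,"dy":0,"dz":0,"wx":0,"wy":0,"wz":0}]'
```

```text
t: 25.02
tcp_pos: [0.6062, -0.0307, 0.3784]
tool_rot: [0.756, 0.654, -0.0, -0.0]
force: [-2.2, 0.2, 7.0]
finger_gap: 0.128
gripper_force: 25.5
t: 25.4
tcp_pos: [0.5569, -0.0234, 0.3656]
tool_rot: [0.756, 0.654, -0.001, -0.002]
force: [-3.6, 1.6, 5.5]
finger_gap: 0.133
gripper_force: 25.7
```

Forces are low. Continuing the closing arc.

```bash
python3 -m inch '[{"dx":0,"dy":-2.33,"dz":1.01,"wx":0,"wy":0,"wz":0},{"dx":0,"dy":-2.19,"dz":1.28,"wx":0,"wy":0,"wz":0},{"dx":0,"dy":-2.02,"dz":1.54,"wx":0,"wy":0,"wz":0},{"dx":0,"dy":0,"dz":0,"wx":0,"wy":0,"wz":0}]'
python3 -m inch '[{"dx":0,"dy":-1.82,"dz":1.78,"wx":0,"wy":0,"wz":0},{"dx":0,"dy":-1.59,"dz":1.98,"wx":0,"wy":0,"wz":0},{"dx":0,"dy":0,"dz":0,"wx":0,"wy":0,"wz":0}]'
python3 -c "
from h import *
p=sense()['tcp_pos']-HINGE;r=np.array([p@BX,p@BY,p[2]-.057]);print(r,np.hypot(r[0],r[2]),np.degrees(np.arctan2(r[2],-r[0]))+.9)"
```

```text
t: 25.9
tcp_pos: [0.4936, -0.0141, 0.3258]
tool_rot: [0.756, 0.654, -0.0, -0.002]
force: [1.4, 3.6, -5.2]
finger_gap: 0.13
gripper_force: 25.4
t: 26.28
tcp_pos: [0.461, -0.0095, 0.2887]
tool_rot: [0.756, 0.654, 0.0, -0.001]
force: [2.1, 3.6, -6.2]
finger_gap: 0.128
gripper_force: 25.6
[-0.17112528  0.00123079  0.1197255 ] 0.20884936426558853 35.878040034635355
```

```bash
python3 -m inch '[{"dx":0,"dy":-1.33,"dz":2.16,"wx":0,"wy":0,"wz":0},{"dx":0,"dy":-1.06,"dz":2.31,"wx":0,"wy":0,"wz":0},{"dx":0,"dy":-0.77,"dz":2.42,"wx":0,"wy":0,"wz":0},{"dx":0,"dy":-0.47,"dz":2.5,"wx":0,"wy":0,"wz":0},{"dx":0,"dy":0,"dz":0,"wx":0,"wy":0,"wz":0}]'
python3 -c "
from h import *
p=sense()['tcp_pos']-HINGE;r=np.array([p@BX,p@BY,p[2]-.057]);print(r,np.hypot(r[0],r[2]),np.degrees(np.arctan2(r[2],-r[0]))+.9)"
```

```text
t: 26.9
tcp_pos: [0.4261, -0.0047, 0.1945]
tool_rot: [0.756, 0.654, 0.0, -0.001]
force: [2.4, 4.9, -3.3]
finger_gap: 0.124
gripper_force: 26.7
[-0.20634095  0.00108302  0.02547459] 0.20790753762275632 7.938049989657709
```

```bash
python3 -m inch '[{"dx":0,"dy":0,"dz":0,"wx":0,"wy":0,"wz":0},{"dx":0,"dy":-0.1,"dz":1.2,"wx":0,"wy":0,"wz":0},{"dx":0,"dy":-0.05,"dz":1.2,"wx":0,"wy":0,"wz":0},{"dx":0,"dy":0,"dz":0.5,"wx":0,"wy":0,"wz":0},{"dx":0,"dy":0,"dz":0.5,"wx":0,"wy":0,"wz":0},{"dx":0,"dy":0,"dz":0,"wx":0,"wy":0,"wz":0}]' 0 70
python3 -m inch '[{"dx":0,"dy":0,"dz":0.3,"wx":0,"wy":0,"wz":0},{"dx":0,"dy":0,"dz":0,"wx":0,"wy":0,"wz":0}]'
```

```text
t: 27.65
tcp_pos: [0.4246, -0.0045, 0.1616]
tool_rot: [0.756, 0.654, 0.0, 0.0]
force: [2.6, 5.2, 1.8]
finger_gap: 0.112
gripper_force: 70.6
t: 27.9
tcp_pos: [0.4246, -0.0045, 0.1589]
tool_rot: [0.756, 0.654, 0.001, 0.0]
force: [1.4, 4.9, 2.8]
finger_gap: 0.112
gripper_force: 70.9
```

```bash
python3 -m inch '[{"dx":0,"dy":0,"dz":0.3,"wx":0,"wy":0,"wz":0},{"dx":0,"dy":0,"dz":0.3,"wx":0,"wy":0,"wz":0},{"dx":0,"dy":0,"dz":0.2,"wx":0,"wy":0,"wz":0},{"dx":0,"dy":0,"dz":0,"wx":0,"wy":0,"wz":0}]' | egrep 'tcp|force:'
python3 -m inch '[{"dx":0,"dy":0,"dz":0.2,"wx":0,"wy":0,"wz":0},{"dx":0,"dy":0,"dz":0,"wx":0,"wy":0,"wz":0}]' | egrep 'tcp|force:'
```

```text
tcp_pos: [0.4251, -0.0046, 0.1512]
force: [2.1, 5.8, 3.5]
gripper_force: 71.1
tcp_pos: [0.4252, -0.0046, 0.1494]
force: [1.2, 6.2, 7.8]
gripper_force: 71.4
```

```bash
python3 -m inch '[{"dx":0,"dy":0,"dz":0.15,"wx":0,"wy":0,"wz":0},{"dx":0,"dy":0,"dz":0,"wx":0,"wy":0,"wz":0}]' | egrep 'tcp|force:'
python3 -m inch '[{"dx":0,"dy":0,"dz":0.1,"wx":0,"wy":0,"wz":0},{"dx":0,"dy":0,"dz":0,"wx":0,"wy":0,"wz":0}]' | egrep 'tcp|force:'
```

```text
tcp_pos: [0.4253, -0.0046, 0.1483]
force: [0.4, 6.7, 10.7]
gripper_force: 72.0
tcp_pos: [0.4254, -0.0046, 0.1476]
force: [-0.2, 6.7, 15.7]
gripper_force: 72.3
```

Hard stop again at about 16 N. Letting it rise, then tugging.

```bash
python3 -m inch '[{"dx":0,"dy":0,"dz":-0.5,"wx":0,"wy":0,"wz":0},{"dx":0,"dy":0,"dz":-0.5,"wx":0,"wy":0,"wz":0},{"dx":0,"dy":0,"dz":-0.5,"wx":0,"wy":0,"wz":0},{"dx":0,"dy":0,"dz":-0.4,"wx":0,"wy":0,"wz":0},{"dx":0,"dy":0,"dz":-0.2,"wx":0,"wy":0,"wz":0},{"dx":0,"dy":0,"dz":0,"wx":0,"wy":0,"wz":0}]' | egrep 'tcp|force:'
python3 -m inch '[{"dx":0,"dy":0,"dz":-0.15,"wx":0,"wy":0,"wz":0},{"dx":0,"dy":0,"dz":0,"wx":0,"wy":0,"wz":0}]' | egrep 'tcp|force:'
```

```text
tcp_pos: [0.4244, -0.0045, 0.1671]
force: [2.1, 5.3, -2.3]
gripper_force: 70.2
tcp_pos: [0.4245, -0.0045, 0.168]
force: [3.6, 6.0, -9.0]
gripper_force: 69.3
```

```bash
python3 -m inch '[{"dx":0,"dy":0,"dz":-0.06,"wx":0,"wy":0,"wz":0},{"dx":0,"dy":0,"dz":0,"wx":0,"wy":0,"wz":0},{"dx":0,"dy":0,"dz":0,"wx":0,"wy":0,"wz":0}]' | egrep 'tcp|force:'
```

```text
tcp_pos: [0.4245, -0.0045, 0.1682]
force: [3.5, 5.4, -12.4]
gripper_force: 68.9
```

The catch holds at 12 N with the bar rigid. Relaxing, releasing and withdrawing.

```bash
python3 -m inch '[{"dx":0,"dy":0,"dz":0.2,"wx":0,"wy":0,"wz":0},{"dx":0,"dy":0,"dz":0,"wx":0,"wy":0,"wz":0}]' | egrep 'tcp|force:'
python3 -m inch '[{"dx":0,"dy":0,"dz":0,"wx":0,"wy":0,"wz":0},{"dx":0,"dy":0,"dz":0,"wx":0,"wy":0,"wz":0},{"dx":0,"dy":0,"dz":0,"wx":0,"wy":0,"wz":0},{"dx":0,"dy":0,"dz":-2,"wx":0,"wy":0,"wz":0},{"dx":0,"dy":0,"dz":-4,"wx":0,"wy":0,"wz":0},{"dx":0,"dy":0,"dz":-5,"wx":0,"wy":0,"wz":0},{"dx":-5,"dy":0,"dz":-3,"wx":0,"wy":0,"wz":0},{"dx":-5,"dy":0,"dz":0,"wx":0,"wy":0,"wz":0},{"dx":-5,"dy":0,"dz":0,"wx":0,"wy":0,"wz":0},{"dx":0,"dy":0,"dz":0,"wx":0,"wy":0,"wz":0}]' 0.4 30
python3 -c "
from h import *
a=eyes.snapshot('scene');b=eyes.snapshot('top')
cv2.imwrite('pics/final.png',np.hstack([cv2.resize(a[130:380,130:460],(396,300)),cv2.resize(b[130:380,200:530],(396,300))])[:,:,::-1])"
```

```text
tcp_pos: [0.4244, -0.0045, 0.1669]
force: [3.3, 4.5, -5.4]
gripper_force: 70.0
t: 32.02
tcp_pos: [0.4011, -0.1561, 0.3078]
tool_rot: [0.758, 0.652, -0.0, 0.001]
force: [-0.2, 1.0, -0.5]
finger_gap: 0.399
gripper_force: 0.0
```

View pics/final.png

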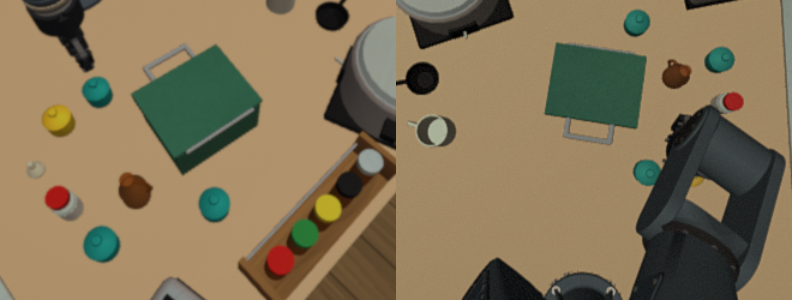

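The lid is shut (left (197,100), right (597,85)), the gripper touches nothing, and all bystanders and look-alikes are where they were. Handing in.

```bash
python3 -c "
from station import workorder
print(workorder.sign_off())"
```

```text
the job is handed in; nothing more can be done
None
```

The sugar bowl is upright in the rear compartment of the green box, the lid is shut and locked, a 12 N tug on the handle held firm, nothing else on the counter was moved, and the job was handed in at about 32 s.

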